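# Ease open the pop-top wafer box

### The job

Open the wafer box, the clear one with the blue lid: push down the white button on its lid and, as the sprung lid pops, keep a finger on it and let it come up gently, never flying open, until it stands fully open by itself. Leave the red-lidded box shut and do not disturb the sprinkle jar.

Things in the scene. Friction and masses are not known exactly. Their poses are not given: they have to be found in the camera images.
- wafer_press (a point): Top centre of the white button on the blue lid, fixed to the lid (does not sink). 105 mm above the table when shut; x runs along the lid to its hinge, on the side away from the robot, y along the hinge, z out of the lid. Hinge line: 115 mm along x, 15 mm down. Button 36 mm across, 7 mm proud, goes down 5 mm at 2.2 N, freeing the catch. Lid 154 (x) x 124 x 8 mm, 39 mm of it past this point.
- wafer_lid (a joint): Angle of the blue lid of the clear wafer box (150 x 120 x 90 mm high, fixed): 0 shut and latched, 1.1 rad at its stop, fully open, leaning up 63 degrees. A spring drives it open and holds it there: unlatched, it pushes up with 4 N at the button, then less. Let go early it flies up at over 6 rad/s; in the last 10 degrees it is harmless. A finger on its upper face can hold it back and rise with it.
- choc_lid (a joint): Opening angle of the red lid of the other box, which is of the same size and make, with dark chocolate discs inside; it stands beside the wafer box, to the left or the right, centres at least 210 mm apart. It is 0, shut, and must stay so.
- sprinkle_jar: Loose jar with a yellow cap, 60 mm across, 85 mm high, 0.25 kg, standing beyond the boxes. Origin at the centre of its underside, z up along its axis.
Mind the look-alikes: they are no part of the job. Of the things that look like the part that bears wafer_press, the larger one is meant.

How it is judged:
By the outcome, as a careful person would: the job done as asked, in the order asked, and still so for the second after the job is handed in, with the robot touching nothing.
It also fails if it takes over 35 s, if anything falls off the work surface, if the arm or the gripper's body presses on something with over 40 N, if the wrist force passes 120 N, or if a joint passes its speed limit or range.

### The arm

A 7-joint arm with a two-finger parallel gripper is mounted at the origin on the work surface. World frame = base frame: x ahead of the robot, y to its left, z up, the work surface at z = 0. Lengths are in m, angles in rad, forces in N, time in s.
With the tool pointing down it reaches from about 0.425 to 0.925 m from the base axis. Payload 6.8 kg.
Tool frame: the origin (TCP) lies between the finger pads; the fingertips stand 14 mm ahead of it and the grasp point (between the pads) lies 5 mm behind it; z points along the fingers, y is the direction in which the jaws open and shut (so a half turn about z gives the same grasp; the last joint's range is limited). The gripper opens to 85 mm and grips with 20 to 120 N. Pads are 22 mm wide; open, the fingers measure 114 mm over their backs; the gripper's body (76 mm by 85 mm) begins 54 mm behind the grasp point. The pads swing forward as they close: fully open they stand 13 mm farther back than shut.
Start: joints at [1.163, 0.477, 0.022, 1.555, -0.011, 1.109, -0.083], TCP at [0.199, -0.645, 0.245] pointing down, gripper open.
Joint ranges: [-2.96, 2.96], [-0.34, 2.1], [-1.41, 1.46], [0.24, 2.44], [-1.37, 4.51], [0.17, 1.92], [-2.96, 2.96]. Speed limits (rad/s): [2.39, 2.39, 3.14, 3.14, 3.14, 3.14, 3.14].

### API

Orientations are given as a unit quaternion [w, x, y, z].
In Python, from station import bot gives the robot as it stands.
- The arm moves only by the shell command python3 -m crank 'ROWS' [FORCE]. ROWS is JSON, a list of rows, each a list of 3 entries, a list of its own where there are three numbers: the shift along the tool's x, y, z in m, then the turn, a rotation vector about the tool's x, y, z in degrees, then the finger opening in m, from 0 to 0.0854. A call has 1 to 10 rows; each row shifts and turns the commanded pose from where the row before left it, along the tool's axes as they then stand; what a row does not reach is not made up. A row lasts 1/8 s, in which the tool goes at most 62.5 mm and 10.7 degrees, less where a joint would pass 70% of its speed; a pose out of reach is approached as far as the arm can. A call is refused whole if a number of a shift passes 0.0625 or a number of a turn 10.7, either way. A call with a gripper value outside its range is refused whole. The fingers move at their own pace and stop on an object; FORCE is the grip in N (left out, the last holds). Time passes only in rows, so rows that do not move let the fingers close. It gives the time, the measured TCP pose, the force and the opening at its end, in the units of the state.
- bot.get_obs(): the state, without advancing time (a new reading comes with each control period).
- bot.read_camera(name): name is "scene" or "top" or "wrist"; returns (picture, depth): 384x512x3 uint8, red, green, blue; 384x512 float32, m along the optical axis (not along the pixel's ray), 0 where there is no reading.
- bot.calibration(name): a dict with "fx", "fy", "cx", "cy" (pixels), "extrinsics" (4x4, takes a point from camera to world coordinates). Camera axes: x right, y down, z forward; pixel columns grow to the right and rows downward; lengths in m; the calibration is good to about 2 mm. A picture is of the moment at which its call begins: read the wrist's pose just before it. calibration takes no time and is no camera call; for the wrist camera it gives the pose at the moment of the call.
- bot.hand_in(): hands the job in, once; it reports no verdict.
The state is a dict: "t": time; "q": joint angles; "joint_vel": joint speeds; "joint_torque": joint torques, N m; "eef_pos": TCP position; "tool_rot": TCP orientation; "contact_force": force on the tool from outside, world axes, zero at the start; "torque": the same for the moment, N m; "gripper_width": opening from 0.0 (shut) to 1.0 (fully open).
Only numpy, scipy, OpenCV 4.12 (cv2) and the standard library are available. Lean on these libraries where they do the work, as an engineer would, in place of code of your own. Each camera call takes 0.05 s, during which the arm holds its last target.

## Working session

There is one attempt and no reset: what is moved stays moved. The work goes in short steps, Python scripts to look and compute and a shell command to move; the robot and the scene stay as the last step left them, time stands still between calls to the robot, and variables do not carry over. Pictures are saved under pics/ and viewed, and the job is handed in when it is done.

```bash
ls; mkdir -p pics
python3 - <<'E'
from station import bot
import cv2,numpy as np
print(bot.get_obs())
for n in("scene","top"):
    p,d=bot.read_camera(n); c=bot.calibration(n); print(n,c)
    cv2.imwrite(f"pics/{n}0.png",p[:,:,::-1]); np.savez(f"pics/{n}0.npz",p=p,d=d,E=c["extrinsics"],K=[c["fx"],c["fy"],c["cx"],c["cy"]])
E
```

```text
pics
{'t': 0.0, 'q': array([ 1.1629062 ,  0.47781678,  0.0223443 ,  1.5564749 , -0.01147024,
        1.10929989, -0.08313005]), 'joint_vel': array([ 2.27002937e-03, -7.41671926e-04,  6.91446997e-05,  2.52662860e-04,
       -5.26940444e-05,  8.33250147e-04,  1.91751474e-03]), 'joint_torque': array([ 3.27874077e-04, -5.96461093e+01,  1.60783030e+00, -2.81208730e+01,
        1.23737514e-02,  9.33316100e-03,  2.31214250e-05]), 'eef_pos': array([ 0.19914531, -0.64434789,  0.24430472]), 'tool_rot': array([-9.08466868e-04,  9.88786282e-01,  1.49334567e-01, -2.22540270e-04]), 'contact_force': array([-0.7332609 , -0.66806913,  0.65179984]), 'torque': array([-0.05684066,  0.06746133, -0.04016099]), 'gripper_width': 0.9994930316144793}
scene {'fx': 388.2512951624217, 'fy': 388.2512951624217, 'cx': 253.5788021296501, 'cy': 192.8269332950886, 'extrinsics': array([[ 0.85046802,  0.33739241, -0.40357219,  0.96656694],
       [ 0.52586737, -0.56420785,  0.6365006 , -0.57402769],
       [-0.01294813, -0.75354885, -0.65726439,  0.62403814],
       [ 0.        ,  0.        ,  0.        ,  1.        ]])}
top {'fx': 354.2387446287056, 'fy': 354.2387446287056, 'cx': 258.8444379957716, 'cy': 196.92777900195844, 'extrinsics': array([[ 0.1033122 , -0.96676385,  0.23386801,  0.48194461],
       [-0.99463843, -0.10149772,  0.01981438, -0.06474498],
       [ 0.00458125, -0.23466118, -0.97206643,  0.80665823],
       [ 0.        ,  0.        ,  0.        ,  1.        ]])}
```

View pics/scene0.png

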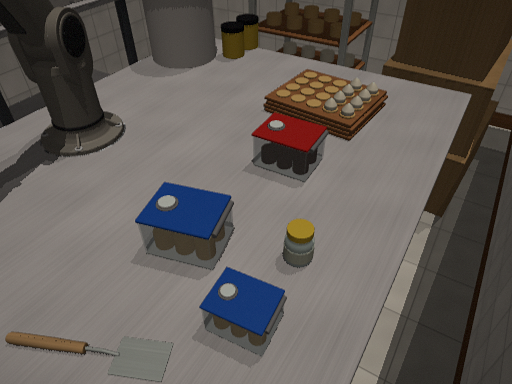

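View pics/top0.png

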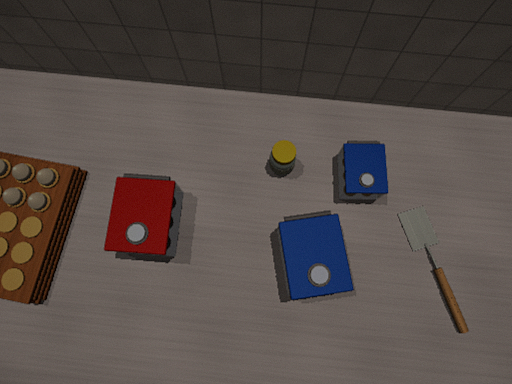

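Two blue-lidded boxes show in the top view. One has its lid at about (315,257) with its button at (319,274), the other its lid at (365,168) with its button at (367,180). The first looks larger, so it should be the wafer box. The red box's lid is at (141,216) and the jar's cap at (284,152). I'll measure them and crop in to confirm.

```bash
cat > h.py <<'E'
import numpy as np,cv2
def load(n):
    z=np.load(n); return z["p"],z["d"],z["E"],z["K"]
def ray(uv,z,E,K):
    uv=np.atleast_2d(uv).astype(float)
    r=np.c_[(uv[:,0]-K[2])/K[0],(uv[:,1]-K[3])/K[1],np.ones(len(uv))]@E[:3,:3].T
    o=E[:3,3]; return o+r*((z-o[2])/r[:,2])[:,None]
def dep(uv,d,E,K):
    u,v=int(round(uv[0])),int(round(uv[1])); Z=np.median(d[v-1:v+2,u-1:u+2])
    return E[:3,:3]@(Z*np.array([(uv[0]-K[2])/K[0],(uv[1]-K[3])/K[1],1]))+E[:3,3]
E
python3 - <<'E'
from h import *
for n in("top","scene"):
    p,d,E,K=load(f"pics/{n}0.npz")
    hsv=cv2.cvtColor(p,cv2.COLOR_RGB2HSV)
    for col,lo,hi in(("blue",(100,120,50),(130,255,255)),("red",(0,180,80),(6,255,255)),("yel",(20,150,90),(32,255,255))):
        m=cv2.inRange(hsv,lo,hi)
        for c in cv2.findContours(m,cv2.RETR_CCOMP,cv2.CHAIN_APPROX_NONE)[0]:
            a=cv2.contourArea(c)
            if a<120: continue
            (x,y),wh,an=cv2.minAreaRect(c)
            h=.098 if col!="yel" else .085
            P=ray(c[:,0],h,E,K)
            R=cv2.minAreaRect((P[:,:2]*1000).astype(np.float32))
            print(n,col,a,(round(x),round(y)),"rect mm",np.round(R[0]),np.round(R[1]),round(R[2],1),"depth z",dep((x,y),d,E,K).round(3))
            if col!="yel":
                # white button inside hull
                hm=np.zeros_like(m);cv2.fillConvexPoly(hm,cv2.convexHull(c),255);hm=cv2.erode(hm,np.ones((5,5)))
                w=cv2.bitwise_and(hm,cv2.inRange(hsv,(0,0,90),(179,90,255)))
                for q in cv2.findContours(w,cv2.RETR_EXTERNAL,cv2.CHAIN_APPROX_NONE)[0]:
                    if cv2.contourArea(q)>30:
                        M=cv2.moments(q);uv=(M["m10"]/M["m00"],M["m01"]/M["m00"])
                        print("   button",np.round(uv,1),cv2.contourArea(q),ray(uv,.105,E,K).round(4),dep(uv,d,E,K).round(4))
p=cv2.imread("pics/top0.png");cv2.imwrite("pics/crop.png",cv2.resize(p[120:320,250:420],None,fx=3,fy=3)[:600])
E
```

```text
top blue 4685.5 (315, 256) rect mm [ 546. -173.] [153. 123.] 14.6 depth z [ 0.545 -0.174  0.099]
   button [319.2 274.4] 234.5 [[ 0.5095 -0.1827  0.105 ]] [ 0.5095 -0.1826  0.1056]
top blue 481.5 (319, 275) rect mm [ 509. -183.] [47. 47.] 50.2 depth z [ 0.509 -0.182  0.106]
   button [319.2 274.4] 234.5 [[ 0.5095 -0.1827  0.105 ]] [ 0.5095 -0.1826  0.1056]
top blue 1947.0 (365, 167) rect mm [ 740. -266.] [108.  88.] 5.3 depth z [ 0.749 -0.274  0.072]
   button [366.9 179. ] 92.5 [[ 0.712  -0.2685  0.105 ]] [ 0.721  -0.2764  0.0777]
top blue 211.5 (366, 180) rect mm [ 712. -270.] [35. 36.] 6.0 depth z [ 0.718 -0.276  0.078]
   button [366.6 179.1] 86.0 [[ 0.7116 -0.268   0.105 ]] [ 0.7206 -0.2759  0.0776]
top red 4222.0 (139, 215) rect mm [591. 186.] [151. 121.] 1.7 depth z [0.59  0.188 0.097]
   button [135.6 232.1] 215.0 [[0.5537 0.1857 0.105 ]] [0.5536 0.1855 0.1057]
top red 464.5 (136, 233) rect mm [554. 186.] [49. 49.] 70.4 depth z [0.553 0.183 0.106]
   button [135.6 232.2] 213.5 [[0.5536 0.1857 0.105 ]] [0.5535 0.1854 0.1057]
top yel 387.5 (284, 151) rect mm [763. -93.] [50. 49
[... 492 characters left out ...]
 0.1  ]
   button [166.2 201. ] 157.5 [[ 0.5114 -0.182   0.105 ]] [ 0.513  -0.1833  0.1068]
scene blue 319.0 (167, 203) rect mm [ 509. -179.] [49. 51.] 31.0 depth z [ 0.517 -0.187  0.106]
   button [166.4 201.7] 133.0 [[ 0.513  -0.1833  0.105 ]] [ 0.515  -0.185   0.1073]
scene red 1552.0 (289, 130) rect mm [595. 187.] [155. 126.] 1.1 depth z [0.595 0.184 0.099]
   button [276.  123.7] 73.5 [[0.5558 0.1863 0.105 ]] [0.5574 0.1832 0.1071]
scene red 179.5 (276, 125) rect mm [552. 191.] [49. 59.] 30.5 depth z [0.559 0.178 0.106]
   button [275.8 124.3] 55.0 [[0.5569 0.1835 0.105 ]] [0.5577 0.1821 0.106 ]
scene yel 397.0 (300, 228) rect mm [766. -94.] [50. 50.] 28.0 depth z [ 0.766 -0.095  0.086]
```

View pics/crop.png

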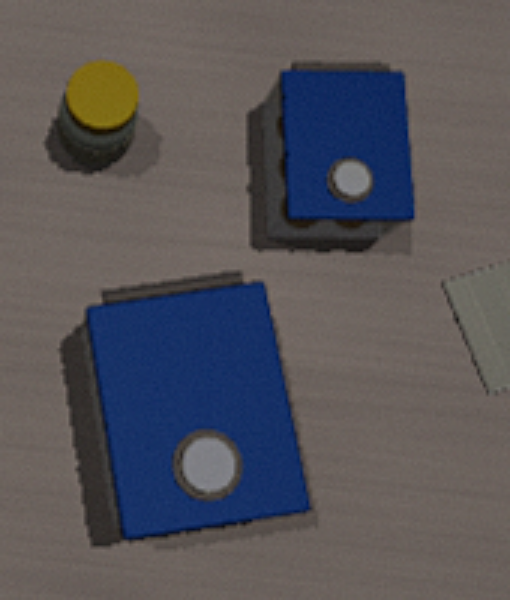

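The crop confirms that the lower box, at about (315,257), is the larger. Its lid measures 153 x 123 mm at z 0.099, and the depth gives a button top of about 0.106. The other lid is only 108 x 88 mm when cast onto the 0.098 plane, and sits at z 0.072. So I'll take the button at (0.511, -0.1825), with lid x at yaw 14.4°. I'll approach with the fingers shut and tool x along lid x.

```bash
python3 -m crank '[[[0,0,0],[0,0,2.8],0],[[0.042,-0.037,0],[0,0,0],0],[[0.042,-0.037,0],[0,0,0],0],[[0.042,-0.037,0],[0,0,0],0],[[0.042,-0.037,0],[0,0,0],0],[[0.042,-0.037,0],[0,0,0],0],[[0.042,-0.037,0],[0,0,0],0],[[0.042,-0.037,0],[0,0,0],0],[[0.042,-0.037,0],[0,0,0],0],[[0.042,-0.037,0],[0,0,0],0]]' 20
cat > st.py <<'E'
from station import bot
import numpy as np
from scipy.spatial.transform import Rotation as R
o=bot.get_obs(); q=o["tool_rot"]; M=R.from_quat([q[1],q[2],q[3],q[0]]).as_matrix()
yaw=np.radians(14.4); ex=np.array([np.cos(yaw),np.sin(yaw),0]); B=np.array([.511,-.1825,.105])
print("t",o["t"],"eef",o["eef_pos"].round(4),"F",o["contact_force"].round(2),"w",o["gripper_width"].round(3))
print("tool x ang",np.degrees(np.arctan2(M[1,0],M[0,0])).round(2),"z",M[:,2].round(4))
H=B+.115*ex; H[2]-=.015
d=o["eef_pos"]-B
print("rel button in tool axes",(M.T@d).round(4),"rel lid frame",[round(float(d@ex),4),round(float(-d[0]*ex[1]+d[1]*ex[0]),4),round(float(d[2]),4)])
E
python3 st.py
```

```text
t: 1.35
eef_pos: [0.4834, -0.2269, 0.2451]
tool_rot: [-0.0, 0.992, 0.125, -0.0]
contact_force: [-0.3, -1.4, 0.9]
gripper_width: 0.002Traceback (most recent call last):
  File "st.py", line 6, in <module>
    print("t",o["t"],"eef",o["eef_pos"].round(4),"F",o["contact_force"].round(2),"w",o["gripper_width"].round(3))
                                                                                     ^^^^^^^^^^^^^^^^^^^^^^^^
AttributeError: 'float' object has no attribute 'round'
```

```bash
sed -i 's/o\["gripper_width"\].round(3)/round(float(o["gripper_width"]),3)/' st.py
python3 -m crank '[[[0.041,-0.036,0],[0,0,0],0],[[0,0,0.03],[0,0,0],0],[[0,0,0.04],[0,0,0],0],[[0,0,0.03],[0,0,0],0],[[0,0,0],[0,0,0],0]]' 20
python3 st.py
python3 - <<'E'
from station import bot
import cv2
for n in("scene","wrist"):
    p,d=bot.read_camera(n); cv2.imwrite(f"pics/{n}1.png",p[:,:,::-1])
E
python3 - <<'E'
import cv2
p=cv2.imread("pics/scene1.png");cv2.imwrite("pics/s1c.png",cv2.resize(p[130:290,90:290],None,fx=3.5,fy=3.5))
E
```

```text
t: 1.98
eef_pos: [0.5117, -0.1829, 0.1431]
tool_rot: [-0.001, 0.992, 0.125, -0.003]
contact_force: [0.2, -0.2, -0.2]
gripper_width: 0.003
t 1.975 eef [ 0.5117 -0.1829  0.1431] F [ 0.24 -0.16 -0.21] w 0.003
tool x ang 14.39 z [-0.0053  0.0016 -1.    ]
rel button in tool axes [ 0.0004  0.0004 -0.0381] rel lid frame [0.0006, -0.0005, 0.0381]
```

View pics/s1c.png

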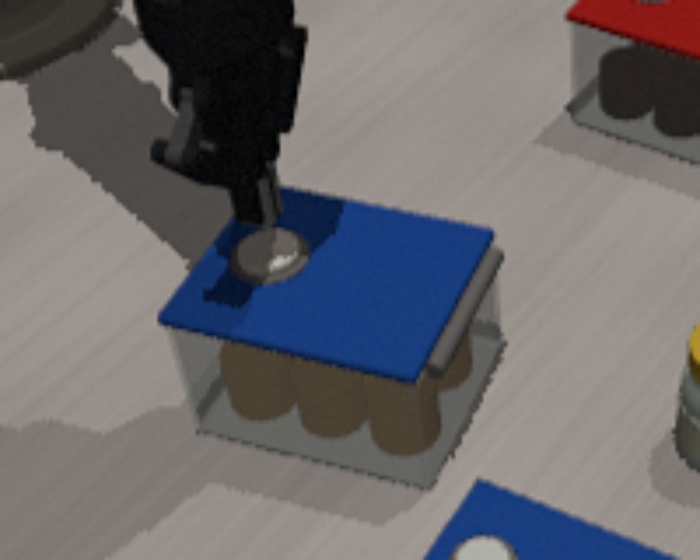

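View pics/wrist1.png

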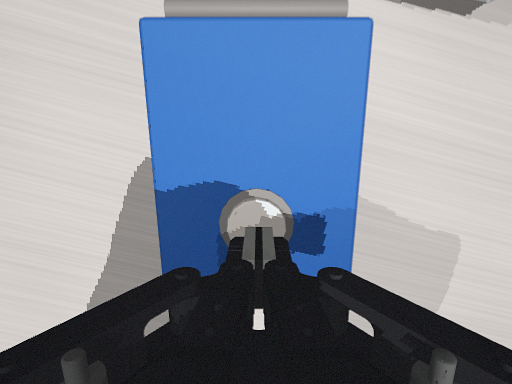

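The fingertips stand over the button: it is at (256,222) in the wrist view, directly ahead of the tips, with the lid edges symmetric at columns 150 and 365. The tips are about 24 mm above it. I'll descend and find contact.

```bash
python3 -m crank '[[[0.002,0,0.012],[0,0,0],0],[[0,0,0.008],[0,0,0],0],[[0,0,0],[0,0,0],0]]' 20
python3 st.py
python3 -m crank '[[[0,0,0.002],[0,0,0],0],[[0,0,0.002],[0,0,0],0],[[0,0,0],[0,0,0],0]]' 20
```

```text
t: 2.45
eef_pos: [0.5152, -0.1828, 0.1248]
tool_rot: [-0.0, 0.992, 0.125, -0.0]
contact_force: [0.2, -0.4, 0.3]
gripper_width: -0.001
t 2.45 eef [ 0.5152 -0.1828  0.1248] F [ 0.17 -0.41  0.29] w -0.001
tool x ang 14.38 z [-1.e-03  3.e-04 -1.e+00]
rel button in tool axes [ 0.0039  0.0013 -0.0198] rel lid frame [0.0039, -0.0014, 0.0198]
t: 2.82
eef_pos: [0.5155, -0.1829, 0.1213]
tool_rot: [0.0, 0.992, 0.125, -0.0]
contact_force: [-1.5, 0.2, -0.1]
gripper_width: -0.001
```

```bash
python3 -m crank '[[[-0.001,0,0.002],[0,0,0],0],[[0,0,0.001],[0,0,0],0],[[0,0,0],[0,0,0],0]]'
python3 -m crank '[[[0,0,0.001],[0,0,0],0],[[0,0,0.001],[0,0,0],0],[[0,0,0],[0,0,0],0]]'
```

```text
t: 3.2
eef_pos: [0.515, -0.1832, 0.1185]
tool_rot: [0.0, 0.992, 0.125, 0.0]
contact_force: [1.9, 0.3, 1.3]
gripper_width: -0.0
t: 3.58
eef_pos: [0.515, -0.1832, 0.1165]
tool_rot: [0.0, 0.992, 0.125, 0.0]
contact_force: [1.7, 1.5, 3.3]
gripper_width: -0.0
```

```bash
python3 -m crank '[[[0,0,0.001],[0,0,0],0],[[0,0,0.001],[0,0,0],0],[[0,0,0],[0,0,0],0]]'
python3 -m crank '[[[0,0,0.001],[0,0,0],0],[[0,0,0],[0,0,0],0]]'
```

```text
t: 3.95
eef_pos: [0.5149, -0.1832, 0.1145]
tool_rot: [0.0, 0.992, 0.125, 0.0]
contact_force: [1.5, 0.8, 4.8]
gripper_width: -0.003
t: 4.2
eef_pos: [0.5149, -0.1833, 0.114]
tool_rot: [0.0, 0.992, 0.125, 0.0]
contact_force: [0.1, 0.7, 10.9]
gripper_width: -0.0
```

Force jumped from about 5 N to about 11 N at the end of a 5 mm travel, so the button is bottomed and the catch should be free. I'll rise along the lid's arc, with the robot-side tip edge tracking the button, in small steps.

```bash
python3 -m crank '[[[0,0,-0.002],[0,0,0],0],[[0.0005,0,-0.004],[0,0,0],0],[[0.0005,0,-0.004],[0,0,0],0],[[0.0005,0,-0.004],[0,0,0],0],[[0,0,0],[0,0,0],0]]'
python3 - <<'E'
from station import bot
import cv2
p,d=bot.read_camera("scene");cv2.imwrite("pics/s2c.png",cv2.resize(p[110:290,90:290,::-1],None,fx=3.3,fy=3.3))
E
```

```text
t: 4.82
eef_pos: [0.5162, -0.1828, 0.1277]
tool_rot: [0.0, 0.992, 0.125, 0.0]
contact_force: [3.1, -0.6, 3.2]
gripper_width: -0.002
```

View pics/s2c.png

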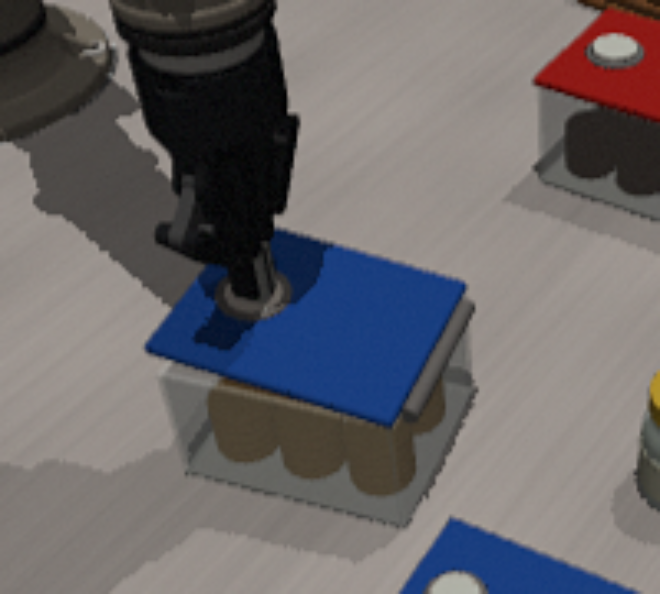

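The lid is unlatched and up about 0.1 rad: its near edge, at about (150,350) in the crop, is raised off the box. The tip is still on the button, carrying about 3 N. I'll keep rising along the arc.

```bash
python3 -m crank '[[[0.0009,0,-0.004],[0,0,0],0],[[0.0009,0,-0.004],[0,0,0],0],[[0.001,0,-0.004],[0,0,0],0],[[0.0013,0,-0.0039],[0,0,0],0],[[0.0013,0,-0.0039],[0,0,0],0],[[0.0013,0,-0.0039],[0,0,0],0]]'
python3 -m crank '[[[0.0017,0,-0.0037],[0,0,0],0],[[0.0017,0,-0.0037],[0,0,0],0],[[0.0018,0,-0.0037],[0,0,0],0],[[0,0,0],[0,0,0],0]]'
python3 st.py
python3 - <<'E'
from station import bot
import cv2
p,d=bot.read_camera("scene");cv2.imwrite("pics/s3c.png",cv2.resize(p[90:290,90:290,::-1],None,fx=3,fy=3))
E
```

```text
t: 5.62
eef_pos: [0.5227, -0.181, 0.1513]
tool_rot: [-0.0, 0.992, 0.125, 0.0]
contact_force: [2.9, 1.2, 1.7]
gripper_width: 0.001
t: 6.12
eef_pos: [0.5277, -0.1798, 0.1623]
tool_rot: [0.0, 0.992, 0.125, 0.0]
contact_force: [2.3, 0.8, 1.6]
gripper_width: -0.003
t 6.125 eef [ 0.5277 -0.1798  0.1623] F [2.29 0.82 1.58] w -0.003
tool x ang 14.38 z [ 2.e-04 -0.e+00 -1.e+00]
rel button in tool axes [ 0.0169  0.0015 -0.0573] rel lid frame [0.0169, -0.0015, 0.0573]
```

View pics/s3c.png

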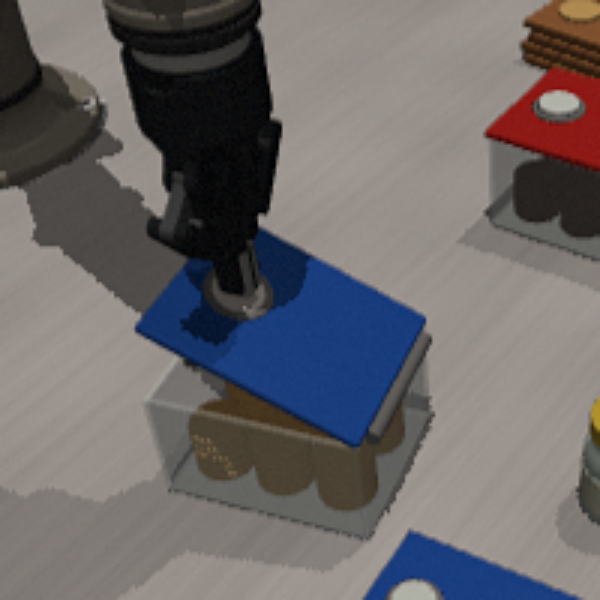

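The lid is up about 0.4 rad, and the tip is still on the button at about (240,295) in the crop. I'll continue.

```bash
python3 -m crank '[[[0.002,0,-0.0035],[0,0,0],0],[[0.002,0,-0.0035],[0,0,0],0],[[0.0021,0,-0.0035],[0,0,0],0],[[0.0024,0,-0.0033],[0,0,0],0],[[0.0024,0,-0.0033],[0,0,0],0],[[0.0024,0,-0.0033],[0,0,0],0],[[0.0027,0,-0.003],[0,0,0],0],[[0.0027,0,-0.003],[0,0,0],0],[[0.0027,0,-0.003],[0,0,0],0],[[0,0,0],[0,0,0],0]]'
python3 st.py
python3 - <<'E'
from station import bot
import cv2
p,d=bot.read_camera("scene");cv2.imwrite("pics/s4c.png",cv2.resize(p[90:290,90:290,::-1],None,fx=3,fy=3))
E
```

```text
t: 7.42
eef_pos: [0.5486, -0.1744, 0.1918]
tool_rot: [0.0, 0.992, 0.125, 0.0]
contact_force: [1.8, 0.5, -0.0]
gripper_width: -0.001
t 7.425 eef [ 0.5486 -0.1744  0.1918] F [ 1.79  0.45 -0.04] w -0.001
tool x ang 14.39 z [ 5.e-04 -1.e-04 -1.e+00]
rel button in tool axes [ 0.0385  0.0016 -0.0867] rel lid frame [0.0385, -0.0016, 0.0868]
```

View pics/s4c.png

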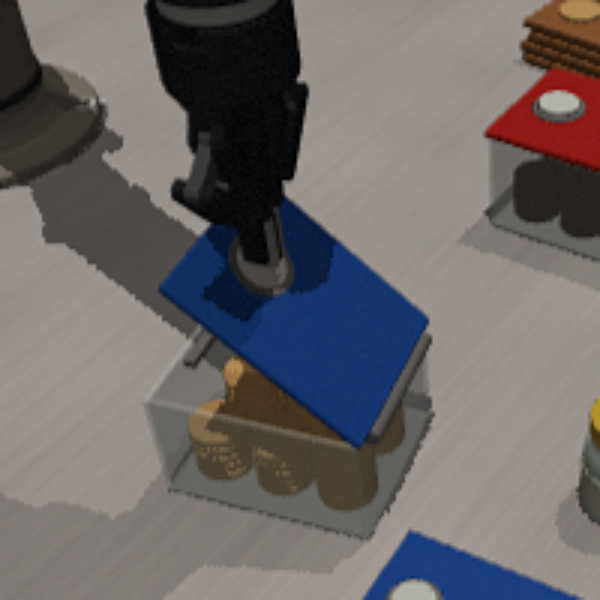

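The lid is at about 0.7 rad and still against the tip at about (262,270) in the crop. I'll keep going.

```bash
python3 -m crank '[[[0.003,0,-0.0028],[0,0,0],0],[[0.003,0,-0.0028],[0,0,0],0],[[0.003,0,-0.0027],[0,0,0],0],[[0.0033,0,-0.0025],[0,0,0],0],[[0.0033,0,-0.0024],[0,0,0],0],[[0.0033,0,-0.0024],[0,0,0],0],[[0.0035,0,-0.0021],[0,0,0],0],[[0.0035,0,-0.0021],[0,0,0],0],[[0.0035,0,-0.0021],[0,0,0],0],[[0,0,0],[0,0,0],0]]'
python3 st.py
python3 - <<'E'
from station import bot
import cv2
p,d=bot.read_camera("scene");cv2.imwrite("pics/s5c.png",cv2.resize(p[90:290,90:290,::-1],None,fx=3,fy=3))
E
```

```text
t: 8.72
eef_pos: [0.5772, -0.1671, 0.2135]
tool_rot: [0.0, 0.992, 0.125, 0.0]
contact_force: [1.6, 0.3, -0.7]
gripper_width: -0.0
t 8.725 eef [ 0.5772 -0.1671  0.2135] F [ 1.59  0.28 -0.73] w -0.0
tool x ang 14.39 z [ 6.e-04 -0.e+00 -1.e+00]
rel button in tool axes [ 0.068   0.0016 -0.1085] rel lid frame [0.068, -0.0016, 0.1085]
```

View pics/s5c.png

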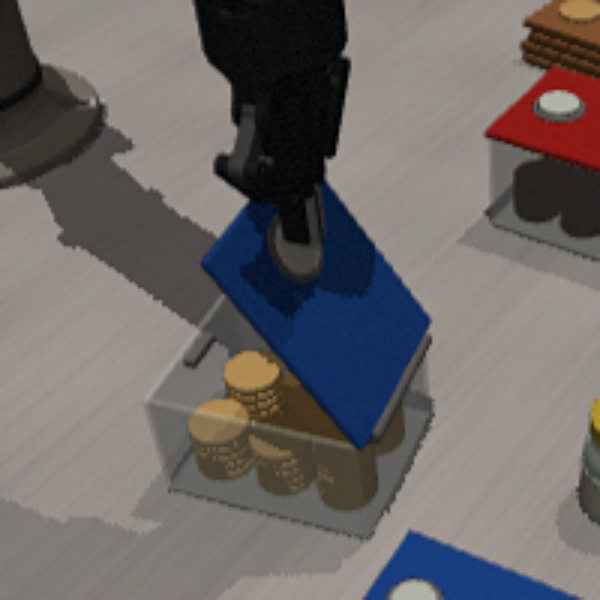

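The lid is at about 1.0 rad, with the tip still on the button at about (298,250). Next is the last stretch to the stop, followed by easing away forward and then up.

```bash
python3 -m crank '[[[0.0036,0,-0.0018],[0,0,0],0],[[0.0036,0,-0.0018],[0,0,0],0],[[0.0037,0,-0.0017],[0,0,0],0],[[0.0038,0,-0.0014],[0,0,0],0],[[0.0038,0,-0.0013],[0,0,0],0],[[0.005,0,-0.001],[0,0,0],0],[[0.006,0,-0.001],[0,0,0],0],[[0,0,0],[0,0,0],0]]'
python3 st.py
python3 - <<'E'
from station import bot
import cv2
p,d=bot.read_camera("scene");cv2.imwrite("pics/s6c.png",cv2.resize(p[90:290,90:290,::-1],None,fx=3,fy=3))
E
```

```text
t: 9.78
eef_pos: [0.6058, -0.1596, 0.2234]
tool_rot: [-0.0, 0.992, 0.125, 0.0]
contact_force: [0.7, -0.9, 0.5]
gripper_width: -0.0
t 9.775 eef [ 0.6058 -0.1596  0.2234] F [ 0.69 -0.89  0.48] w -0.0
tool x ang 14.4 z [ 2.e-04  2.e-04 -1.e+00]
rel button in tool axes [ 0.0976  0.0014 -0.1184] rel lid frame [0.0976, -0.0014, 0.1184]
```

View pics/s6c.png

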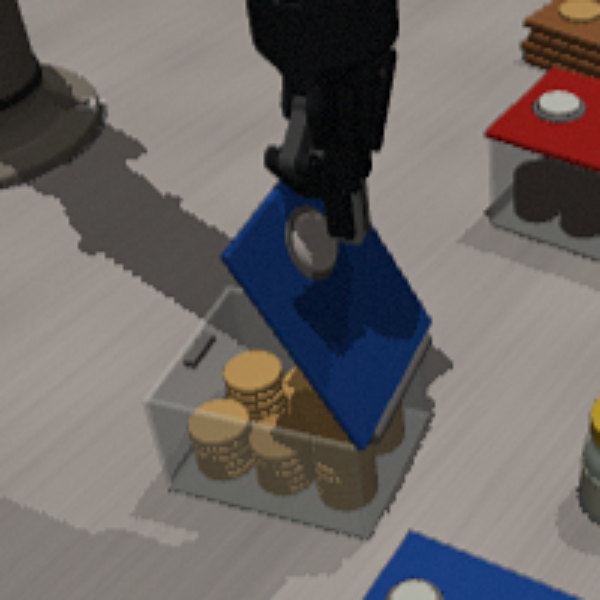

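The tip is clear of the lid at about (345,235), and the lid stands on its own. I'll withdraw forward, then up.

```bash
python3 -m crank '[[[0.012,0,-0.004],[0,0,0],0],[[0.012,0,-0.01],[0,0,0],0],[[0,0,-0.03],[0,0,0],0],[[0,0,-0.04],[0,0,0],0],[[0,0,-0.04],[0,0,0],0],[[0,0,0],[0,0,0],0],[[0,0,0],[0,0,0],0]]'
python3 st.py
python3 - <<'E'
from station import bot
import cv2,numpy as np
for n in("scene","top"):
    p,d=bot.read_camera(n); c=bot.calibration(n)
    cv2.imwrite(f"pics/{n}9.png",p[:,:,::-1]); np.savez(f"pics/{n}9.npz",p=p,d=d,E=c["extrinsics"],K=[c["fx"],c["fy"],c["cx"],c["cy"]])
from h import *
p,d,E,K=load("pics/scene9.npz")
hsv=cv2.cvtColor(p,cv2.COLOR_RGB2HSV)
m=cv2.inRange(hsv,(100,120,50),(130,255,255)); m[265:]=0
m=cv2.erode(m,np.ones((3,3)))
v,u=np.nonzero(m)
Z=d[v,u]; ok=Z>0;u,v,Z=u[ok],v[ok],Z[ok]
P=np.c_[(u-K[2])/K[0]*Z,(v-K[3])/K[1]*Z,Z]@E[:3,:3].T+E[:3,3]
P=P[(abs(P[:,0]-.58)<.12)&(abs(P[:,1]+.165)<.12)]
n=np.linalg.svd(P-P.mean(0),full_matrices=False)[2][2];n*=np.sign(n[2])
print("lid normal",n.round(3),"angle rad",np.arccos(n[2]),"z range",P[:,2].min(),P[:,2].max(),len(P))
for nm in("scene","top"):
    p,d,E,K=load(f"pics/{nm}9.npz");hsv=cv2.cvtColor(p,cv2.COLOR_RGB2HSV)
    for col,lo,hi,h in(("red",(0,180,80),(6,255,255),.098),("yel",(20,150,90),(32,255,255),.085)):
        for c in cv2.findContours(cv2.inRange(hsv,lo,hi),cv2.RETR_EXTERNAL,cv2.CHAIN_APPROX_NONE)[0]:
            if cv2.contourArea(c)>200:
                r=cv2.minAreaRect((ray(c[:,0],h,E,K)[:,:2]*1000).astype(np.float32)); print(nm,col,np.round(r[0]),np.round(r[1]))
E
```

```text
t: 10.7
eef_pos: [0.6288, -0.1536, 0.3473]
tool_rot: [-0.0, 0.992, 0.125, -0.0]
contact_force: [1.2, -1.0, -0.4]
gripper_width: 0.003
t 10.7 eef [ 0.6288 -0.1536  0.3473] F [ 1.23 -1.   -0.42] w 0.003
tool x ang 14.4 z [-0.e+00  1.e-04 -1.e+00]
rel button in tool axes [ 0.1213  0.0013 -0.2423] rel lid frame [0.1213, -0.0013, 0.2423]
lid normal [0.864 0.219 0.453] angle rad 1.1004408917982935 z range 0.09710279666223043 0.23215680185030052 2722
scene red [595. 186.] [154. 127.]
scene yel [766. -94.] [50. 50.]
top red [591. 186.] [152. 122.]
top yel [763. -93.] [51. 49.]
```

View pics/scene9.png

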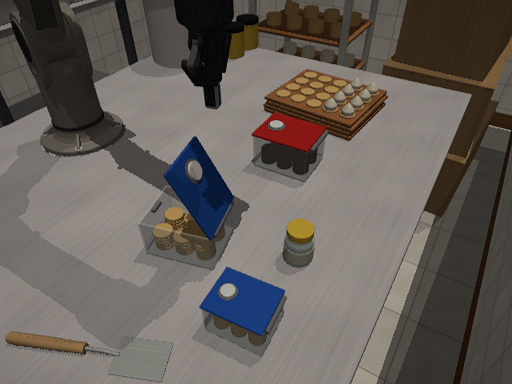

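The blue lid stands open at (200,185), measured at 1.100 rad, with the gripper well clear at (212,90). The red lid at (290,130) is shut, and the jar at (300,242) hasn't moved. I'll hand it in.

```bash
python3 -c "
from station import bot
print(bot.hand_in())"
```

```text
the job is handed in; nothing more can be done
None
```

The wafer box is open and handed in at about 10.8 s of the 35 s allowed. I pressed the button on the larger blue-lidded box with the closed fingers until the catch freed. The highest force I read was about 11 N. I then raised the tip along the lid's arc at about 0.27 rad/s, in contact in every picture on the way up, until the lid reached its stop. Then I withdrew forward and up.

Last checks:
- **Blue lid:** a plane fit to the depth image gave 1.100 rad, which is fully open, with nothing touching it.
- **Red box and jar:** the red lid and the sprinkle jar measured within 1 mm of where they started.
- **Disagreement:** the two fixed cameras differed by 2–4 mm on positions, close to the calibration error and too small to matter here. No check failed.

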